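# Fit and clamp a cassette magazine in its holder

### The job

Take the white cassette magazine out of its stand and stand it upright in the bay of the aluminium holder, lengthwise between the end plate and the sliding stop. Swing the clamp lever fully open before you move the stop, slide the stop up until it holds the magazine snug against the end plate, then swing the lever back until the clamp bites firmly, without forcing it. Leave the jar, the scanner and the box of cassettes where they are.

Things in the scene. Friction and masses are not known exactly. Their poses are not given: they have to be found in the camera images.
- magazine: Loose white plastic block with grey lines round it, 60 long (its x) x 34 wide (its y) x 60 high (its z), 0.25 kg nominal. Origin: centre of its underside. At the start it stands upright in the stand. Its two ends (and ways round) are alike.
- mag_mid (a point): Point on the magazine's vertical centre line, 37 mm above its underside (the height of the stop's nose); 30 mm from either end face.
- stand: Fixed grey stand where the magazine starts. Plate 80 (x) x 60 (y) x 6; origin: centre of its underside, on the bench. Two walls 56 long (x), 6 thick, up to 70 above the bench, leave a 40 wide slot along x, open at both ends. They are 4 mm higher than the magazine, which can only be gripped there by its end faces, across its 60 mm length.
- fixture: The holder, fixed: aluminium base 285 (x -160 to 125) x 120 (y) x 12. Origin: on the bench, under the centre line. x runs along the guide bar to the end plate, z up, y to the side where the lever points. End plate 70 wide, inner face at x = 110, top 87 above the bench. Guide bar 30 wide, x -150 to 32, with wear strips on top, 32 to 36 above the bench; the stop (carriage) straddles it.
- bay (a point): Place of the magazine's underside centre when it touches the end plate: on the bay floor, 12 mm above the bench, holder x = 80. Bay 44 wide between side guides, 68 long (x 42 to 110, 8 mm play); guides and sill only 8 high. The tall end plate leaves no room for a finger at the magazine's end: put it in gripped across its 34 mm width.
- carriage (a joint): Sliding stop, m along the holder's x: 0 = farthest from the end plate, grows towards it, limit 0.094; 0.090 when it touches a magazine that touches the end plate. Grey block 63 long, 56 wide, 16 to 66 above the bench. Unclamped it needs about 8 N to slide. Push its flat rear face, 35 mm behind the hub, clear from 38 to 66 mm above the bench over the guide bar.
- stop_face (a point): Middle of the front face of the stop's aluminium nose (24 wide, 18 high), which meets the magazine; 49 mm above the bench, 55 mm ahead of the hub.
- hub (a point): Top of the clamp lever's hub, on its vertical pivot axis on top of the stop, 86 mm above the bench; at holder x = -95 mm + the carriage value, y = 0.
- lever (a joint): Clamp lever angle, rad. 0 = fully open (an end stop): lever points to the holder's +y, turned 0.6 rad back from the end plate. Grows as the knob swings towards the end plate, clockwise from above; limit 1.5. Stays where left; clamped at the start. Where it bites (0.3 to 0.9) differs along the worn strips and cannot be seen: it must be felt.
- knob (a point): Middle of the upright round knob at the lever's end: 18 mm diameter, 77 to 105 mm above the bench, 80 mm from the pivot; black bar below it 12 wide, 70 to 81 mm above the bench. Push across the lever at the knob: about 6 N turns it freely; from the bite on it rises about 35 N per rad. Firm is about 11 to 14 N; above 17 N is forcing it.
- shoe: The clamp's small brake shoe, hidden inside the stop, 16 x 18 x 6; the lever lowers it 5 mm per rad and presses it on the wear strip below. Origin: 7 mm above its underside.
- jar: Clear specimen jar, 56 diameter, 75 high; bystander. Origin: centre of its underside.
- scanner: Black code reader on a foot 70 x 60, about 110 high; bystander. Origin: centre of its underside.
- cassette_box: Open cardboard box 90 x 130 x 45 with white cassettes; bystander. Origin: centre of its underside.
Mind the look-alikes: they are no part of the job. Of the things that look like the magazine, the smallest one is meant.

How it is judged:
On the way:
1. the magazine stands in the bay and the clamp lever is open (value of joint lever below 0.25 rad and horizontal distance between magazine and bay below 0.011 m and height (world z) of magazine below 0.015 m and angle between magazine's own z axis and vertical below 0.08 rad), for 0.1 s.
At the end, for the whole second after the job is handed in: The magazine stands upright and at rest on the bay floor, lengthwise, within 2 mm of the end plate; the stop's nose is within 2 mm of its other end; the shoe is clamped with more than 40 N (about 8 N of push at the knob); jar, scanner and box have not been displaced by more than 20 mm (x of magazine in the frame of fixture above 0.078 m and height (world z) of magazine below 0.014 m and angle between magazine's own z axis and vertical below 0.05 rad and angle between the x axis of magazine and the x axis of fixture, either way round below 0.1 rad and distance between stop_face and mag_mid below 0.032 m and contact force between shoe and anything else above 40 N and linear speed of magazine below 0.01 m/s); the robot touches nothing.
It fails at once if the clamp is forced: more than 200 N on the shoe (about 18 N at the knob) (contact force between shoe and anything else above 200 N).
It fails at once if the stop is dragged along the bar while clamped (contact force between shoe and anything else above 25 N and (velocity of joint carriage above 0.03 m/s or velocity of joint carriage below -0.03 m/s)).
It fails at once if a bystander is displaced (distance of any of jar, scanner, cassette_box from where it was at the start of the episode above 0.02 m).
It also fails if it takes over 72 s, if anything falls off the work surface, if the arm or the gripper's body presses on something with over 40 N, if the wrist force passes 120 N, or if a joint passes its speed limit or range.

### The arm

A 7-joint arm with a two-finger parallel gripper is mounted at the origin on the work surface. World frame = base frame: x ahead of the robot, y to its left, z up, the work surface at z = 0. Lengths are in m, angles in rad, forces in N, time in s.
With the tool pointing down it reaches from about 0.425 to 0.875 m from the base axis. Payload 8.4 kg.
Tool frame: the origin (TCP) lies midway between the tips of the shut fingers; the grasp point (between the pads) lies 19 mm behind it; y points along the fingers, z is the direction in which the jaws open and shut, and the axes are right-handed (so a half turn about y gives the same grasp; the last joint's range is limited). The gripper opens to 85 mm and grips with 20 to 120 N. Pads are 22 mm wide; open, the fingers measure 114 mm over their backs; the gripper's body (76 mm by 85 mm) begins 54 mm behind the grasp point. The pads swing forward as they close: fully open they stand 13 mm farther back than shut.
Start: joints at [1.15, 0.333, 0.04, 1.465, -0.013, 1.343, -0.059], TCP at [0.206, -0.617, 0.231] pointing down, gripper open.
Joint ranges: [-2.58, 2.58], [-0.38, 2.09], [-1.3, 1.39], [0.25, 2.4], [-1.5, 4.64], [0.08, 2.09], [-2.65, 2.65]. Speed limits (rad/s): [2.22, 2.22, 2.79, 2.79, 3.14, 3.14, 3.14].

### API

Orientations are given as [roll, pitch, yaw] about the fixed x, y, z axes, in that order (R = Rz(yaw) Ry(pitch) Rx(roll)).
In Python, from workcell import env, imaging, sign_off gives the robot as it stands.
- The arm moves only by the tool send_rows, never from a script. Its argument "increments" is a list of rows, each a list of 7 numbers: the shift along the tool's x, y, z in m, then the turn, a rotation vector about the tool's x, y, z in rad, then the opening in per cent of the stroke, from 0 (shut) to 100 (fully open). A call has 1 to 12 rows; each row is the pose to reach, as a shift and turn from the pose commanded when the call began, along the tool's axes at that moment; what a row does not reach only later rows make up. A row lasts 1/12 s, in which the tool goes at most 41.7 mm and 7.16 degrees, less where a joint would pass 70% of its speed; a pose out of reach is approached as far as the arm can. A call with a gripper value outside its range is refused whole. The fingers move at their own pace and stop on an object; the grip force is fixed at half the most. Time passes only in rows, so rows that repeat a pose let the fingers close. It gives the time, the measured TCP pose, the force and the opening at its end, in the units of the state.
- env.observe(): the state, without advancing time (a new reading comes with each control period).
- imaging.read_camera(name): name is "scene" or "side" or "wrist"; returns a dict with "img" (400x640x3 uint8, red, green, blue), "range_z" (400x640 float32, m along the optical axis (not along the pixel's ray), 0 where there is no reading), "fx", "fy", "cx", "cy" (pixels), "k1" (the pictures are not rectified: a ray, as slopes to the right and down, at radius r is drawn at 1 + k1 r^2 times it, then the intrinsics apply), "rvec" (rotation vector, rad) and "tvec" (3), from world to camera coordinates, as OpenCV has them. Camera axes: x right, y down, z forward; pixel columns grow to the right and rows downward; lengths in m; the calibration is good to about 2 mm. A picture is of the moment at which its call begins.
- sign_off(): hands the job in, once; it reports no verdict.
The state is a dict: "t": time; "joint_pos": joint angles; "dq": joint speeds; "tau": joint torques, N m; "tool_pos": TCP position; "tcp_rot": TCP orientation; "wrist_force": force on the tool from outside, world axes, zero at the start; "wrist_torque": the same for the moment, N m; "grip_width": finger opening in m.
Only numpy, scipy, OpenCV 4.12 (cv2) and the standard library are available. Lean on these libraries where they do the work, as an engineer would, in place of code of your own. Each camera call takes 0.05 s, during which the arm holds its last target. There are 200 camera calls.

## Working session

There is one attempt and no reset: what is moved stays moved. The work goes in short steps, Python scripts to look and compute and a tool call to move; the robot and the scene stay as the last step left them, time stands still between calls to the robot, and variables do not carry over. Pictures are saved under pics/ and viewed, about 8 in all and at most 12, crops included, and the job is handed in when it is done.

Besides the shell and the picture viewer there is one more tool, called after "Call:" as name(argument=value, ...), one argument or row to a line, values as JSON. send_rows: Moves the arm, as the interface text tells. Its arguments: {"type":"object","properties":{"increments":{"type":"array"}},"required":["increments"]}

```bash
ls; mkdir -p pics; cat > h.py <<'E'
import numpy as np, cv2
from scipy.spatial.transform import Rotation as R
def world(c,u,v,z=None,d=None):
    """pixel -> world, on plane z, or at depth d"""
    u=np.atleast_1d(u).astype(float);v=np.atleast_1d(v).astype(float)
    x=(u-c['cx'])/c['fx'];y=(v-c['cy'])/c['fy']
    rd=np.hypot(x,y);r=rd.copy()
    for _ in range(20): r=rd/(1+c['k1']*r*r)
    s=np.where(rd>0,r/np.maximum(rd,1e-9),1)
    ray=np.stack([x*s,y*s,np.ones_like(x)],-1)
    Rm=R.from_rotvec(np.ravel(c['rvec'])).as_matrix();t=np.ravel(c['tvec'])
    o=-Rm.T@t; w=ray@Rm
    k=(z-o[2])/w[:,2] if d is None else np.atleast_1d(d)
    return o+w*np.asarray(k)[:,None]
def pix(c,P):
    Rm=R.from_rotvec(np.ravel(c['rvec'])).as_matrix()
    q=np.atleast_2d(P)@Rm.T+np.ravel(c['tvec']);x=q[:,0]/q[:,2];y=q[:,1]/q[:,2];f=1+c['k1']*(x*x+y*y)
    return np.stack([c['cx']+c['fx']*x*f,c['cy']+c['fy']*y*f],-1)
def cloud(c):
    v,u=np.mgrid[:400,:640]
    P=world(c,u.ravel(),v.ravel(),d=c['range_z'].ravel().astype(float)).reshape(400,640,3)
    P[c['range_z']<=0]=np.nan
    return P
def get(n,save=None):
    from workcell import imaging
    c=imaging.read_camera(n)
    if save: np.save('pics/'+save+'.npy',c,allow_pickle=True); cv2.imwrite('pics/'+save+'.png',c['img'][:,:,::-1])
    return c
def load(s): return np.load('pics/'+s+'.npy',allow_pickle=True).item()
E
python3 - <<'E'
from h import *
from workcell import env
print(env.observe())
for n in('scene','side','wrist'):
    c=get(n,n+'0'); Rm=R.from_rotvec(np.ravel(c['rvec'])).as_matrix(); print(n,-Rm.T@np.ravel(c['tvec']),c['fx'],c['k1'])
a=cv2.imread('pics/scene0.png');b=cv2.imread('pics/side0.png')
cv2.imwrite('pics/both.png',cv2.resize(np.vstack([a,b]),(480,600))) 
E
```

```text
pics
{'t': 0.0, 'joint_pos': array([ 1.14982616,  0.33389698,  0.03987179,  1.46628211, -0.01338904,
        1.3433168 , -0.05849736]), 'dq': array([ 6.54172503e-04, -4.52749327e-04,  1.52314420e-03,  5.92235194e-04,
       -2.69642903e-04, -1.01662231e-03, -9.37946677e-05]), 'tau': array([-9.01872113e-06, -6.58550978e+01,  1.36517499e+00, -4.05554724e+01,
        1.67692371e-02,  1.26194747e-02, -4.31880025e-06]), 'tool_pos': array([ 0.20538194, -0.61620701,  0.23042495]), 'tcp_rot': array([-1.57242931e+00, -1.20524354e-04, -2.81983272e+00]), 'wrist_force': array([-0.97137803,  0.66061248, -0.20191793]), 'wrist_torque': array([-0.04012036, -0.03877459, -0.05431112]), 'grip_width': 0.08563641149997797}
scene [ 1.4480222  -0.03563402  1.03325015] 421.5982716019792 -0.03546857063276366
side [0.13357726 0.68056727 0.6320366 ] 371.1196601117803 0.012598816665517392
wrist [ 0.27938785 -0.59224422  0.37146083] 342.9779955197217 -0.059970848646449415
```

View pics/scene0.png

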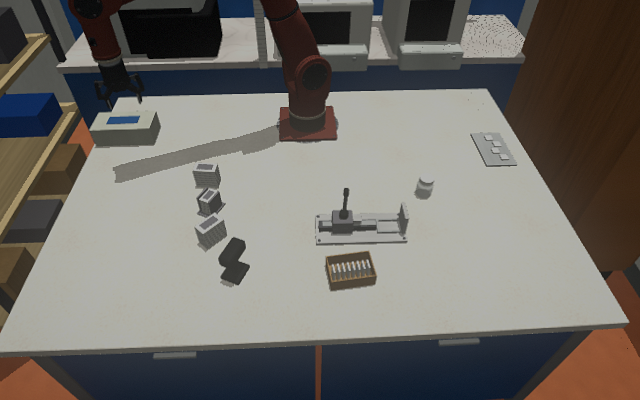

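View pics/side0.png

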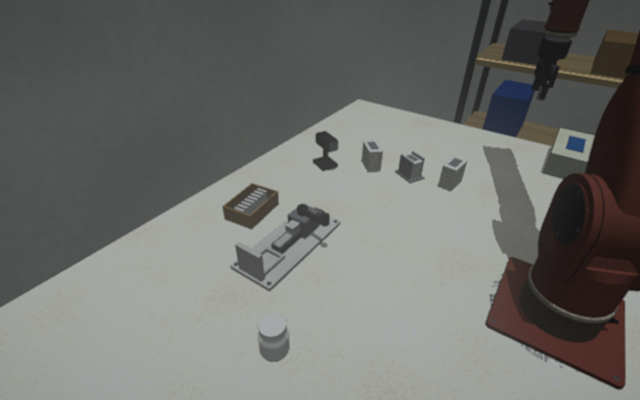

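The scene view shows three white blocks at left: a look-alike (206,175), the stand with the magazine (208,201) and a look-alike (210,231). The holder is at (360,225), with its end plate at the right (405,218) and the lever pointing up towards the robot (345,190). The side view agrees. Next I measure.

```bash
cat > m.py <<'E'
from h import *
def blobs(name,lo=0.012,hi=0.2):
    c=load(name);P=cloud(c)
    m=((P[...,2]>lo)&(P[...,2]<hi)&(P[...,0]>.25)&(P[...,0]<1.0)&(abs(P[...,1])<.6)).astype(np.uint8)
    n,l,s,ce=cv2.connectedComponentsWithStats(m)
    for i in range(1,n):
        if s[i,4]<60: continue
        Q=P[l==i]; 
        print(name,s[i],'xyz mean',np.nanmean(Q,0).round(3),'min',np.nanmin(Q,0).round(3),'max',np.nanmax(Q,0).round(3))
blobs('scene0');blobs('side0')
c=load('scene0');P=cloud(c);print(np.nanmedian(P[300:310,200:400,2]))
a=cv2.resize(c['img'][150:260,180:260,::-1],None,fx=5,fy=5,interpolation=cv2.INTER_CUBIC)[:600]
b=cv2.resize(c['img'][180:260,305:415,::-1],None,fx=3.6,fy=3.6,interpolation=cv2.INTER_CUBIC)
o=np.zeros((550,800,3),np.uint8);o[:550,:400]=a[:550,:400];o[:288,400:796]=b[:288,:396]
cv2.imwrite('pics/crop1.png',o)
E
python3 m.py
```

```text
scene0 [192 163  29  23 561] xyz mean [ 0.354 -0.36   0.056] min [ 0.318 -0.405  0.012] max [ 0.372 -0.322  0.083]
scene0 [416 173  19  24 339] xyz mean [0.439 0.385 0.052] min [0.402 0.36  0.012] max [0.458 0.413 0.078]
scene0 [ 194  187   33   61 1192] xyz mean [ 0.556 -0.323  0.055] min [ 0.43  -0.375  0.012] max [ 0.643 -0.273  0.083]
scene0 [ 315  188   94   54 1594] xyz mean [0.587 0.147 0.043] min [0.492 0.006 0.012] max [0.645 0.289 0.106]
scene0 [218 237  30  46 780] xyz mean [ 0.735 -0.233  0.077] min [ 0.678 -0.276  0.012] max [ 0.771 -0.199  0.113]
scene0 [ 326  251   51   38 1111] xyz mean [0.753 0.102 0.031] min [0.698 0.03  0.012] max [0.806 0.167 0.05 ]
side0 [314 131  25  38 557] xyz mean [ 0.716 -0.224  0.07 ] min [ 0.674 -0.274  0.012] max [ 0.768 -0.197  0.112]
side0 [362 141  21  29 500] xyz mean [ 0.587 -0.3    0.056] min [ 0.553 -0.354  0.013] max [ 0.638 -0.273  0.082]
side0 [398 152  27  27 515] xyz mean [ 0.46  -0.325  0.048] min [ 0.429 -0.372  0.012] max [ 0.503 -0.3    0.073]
side0 [439 157  28  32 591] xyz mean [ 0.336 -0.344  0.056] min [ 0.313 -0.403  0.012] max [ 0.367 -0.319  0.082]
side0 [ 223  183   56   44 1444] xyz mean [0.745 0.103 0.032] min [0.696 0.026 0.012] max [0.8   0.168 0.048]
side0 [ 233  204  106   82 3041] xyz mean [0.566 0.18  0.041] min [0.49  0.007 0.012] max [0.639 0.289 0.106]
side0 [ 258  313   32   47 1211] xyz mean [0.417 0.396 0.057] min [0.397 0.363 0.012] max [0.451 0.416 0.079]
-0.0001404795538995085
```

View pics/crop1.png

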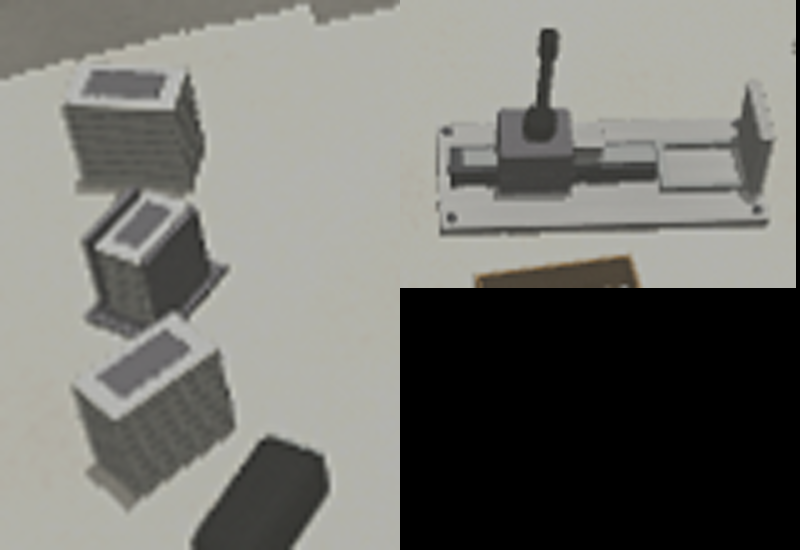

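The crop shows the small magazine between the stand's walls at about (208,201), with its slot running diagonally. The two look-alikes are taller, about 83 mm. The holder's axis runs roughly along world +y. First rough poses, then a close look.

```bash
cat >> h.py <<'E'
def rect(Q):
    (cx,cy),(w,h),a=cv2.minAreaRect(Q[:,:2].astype(np.float32)*1000)
    if w<h: w,h,a=h,w,a+90
    return (round(cx/1000,4),round(cy/1000,4)),(round(w,1),round(h,1)),round(((a+90)%180)-90,2)
def plan(target,yaw,st=None):
    """shift in tool axes and turn about tool y (tool pointing down) from measured pose"""
    from workcell import env
    s=env.observe(); Rm=R.from_euler('xyz',s['tcp_rot']); d=Rm.inv().apply(np.array(target)-s['tool_pos'])
    Rt=R.from_euler('xyz',[-np.pi/2,0,yaw]); rv=(Rm.inv()*Rt).as_rotvec()
    print('t',round(s['t'],2),'pos',s['tool_pos'].round(4),'rot',s['tcp_rot'].round(4),'w',round(s['grip_width'],4),'F',s['wrist_force'].round(2))
    print('shift mm',(d*1000).round(1),'turn',rv.round(4))
E
python3 - <<'E'
from h import *
for n in('scene0','side0'):
    c=load(n);P=cloud(c);b=c['img'].astype(int).sum(-1)
    s=(P[...,0]>.40)&(P[...,0]<.52)&(P[...,1]>-.39)&(P[...,1]<-.28)
    m=s&(abs(P[...,2]-.068)<.008); print(n,'stand/mag top',m.sum(),rect(P[m]),np.nanpercentile(P[m][:,2],[10,50,90]))
    f=(P[...,0]>.48)&(P[...,0]<.66)&(P[...,1]>-.02)&(P[...,1]<.31)
    m=f&(abs(P[...,2]-.012)<.004); print('base',m.sum(),rect(P[m]))
    m=f&(P[...,2]>.07); print('high',rect(P[m]))
    m=f&(P[...,2]>.09); 
    Q=P[m]; k=Q[:,1]<.2; print('knob',Q[k].mean(0),len(Q[k]))
plan([.46,-.335,.30],0)
E
```

```text
scene0 stand/mag top 237 ((0.4672, -0.3384), (64.1, 57.7), -28.42) [0.06166424 0.0653138  0.0688638 ]
base 1407 ((0.583, 0.1477), (284.6, 123.7), 89.48)
high ((0.5682, 0.1905), (209.6, 105.1), 74.94)
knob [0.50491105 0.10655777 0.09995639] 29
side0 stand/mag top 202 ((0.4637, -0.336), (65.3, 53.9), -29.02) [0.06258878 0.06620956 0.06995918]
base 1980 ((0.5789, 0.1472), (286.3, 121.6), 89.03)
high ((0.5522, 0.1881), (210.0, 101.8), 82.65)
knob [0.49787119 0.10939229 0.10034048] 64
t 0.15 pos [ 0.2054 -0.6163  0.2306] rot [-1.5720e+00 -1.0000e-04 -2.8199e+00] w 0.0852 F [ 0.78 -0.32 -0.63]
shift mm [-330.5  -69.2 -186.5] turn [ 4.0000e-04 -2.8198e+00 -1.7000e-03]
```

Call:
send_rows(
  increments=[
    [-0.0275,-0.004,-0.0155,0,-0.0625,0,100],
    [-0.055,-0.008,-0.031,0,-0.125,0,100],
    [-0.0825,-0.012,-0.0465,0,-0.1875,0,100],
    [-0.11,-0.016,-0.062,0,-0.25,0,100],
    [-0.1375,-0.02,-0.0775,0,-0.3125,0,100],
    [-0.165,-0.024,-0.093,0,-0.375,0,100],
    [-0.1925,-0.028,-0.1085,0,-0.4375,0,100],
    [-0.22,-0.032,-0.124,0,-0.5,0,100],
    [-0.25,-0.036,-0.14,0,-0.5625,0,100],
    [-0.28,-0.04,-0.156,0,-0.625,0,100],
    [-0.31,-0.044,-0.172,0,-0.6875,0,100],
    [-0.33,-0.05,-0.186,0,-0.748,0,100],
  ],
)

```text
t: 1.15
tool_pos: [0.4617, -0.3328, 0.281]
tcp_rot: [-1.572, 0.001, -2.066]
wrist_force: [-0.1, 0.4, -0.5]
grip_width: 0.0852
```

Call:
send_rows(
  increments=[
    [0,0,0,0,0,0,100],
    [0,0,0,0,0,0,100],
    [0,0,0,0,0,0,100],
  ],
)

```text
t: 1.4
tool_pos: [0.4591, -0.3366, 0.2812]
tcp_rot: [-1.571, -0.001, -2.073]
wrist_force: [0.1, -0.9, -1.0]
grip_width: 0.0856
```

```bash
python3 - <<'E'
from h import *
c=get('wrist','w1');P=cloud(c)
m=(P[...,2]>.058)&(P[...,2]<.073)&(P[...,1]<-.27)&(P[...,1]>-.40)&(P[...,0]>.4)&(P[...,0]<.53)
print(m.sum(),rect(P[m]),np.nanpercentile(P[m][:,2],[5,25,50,75,95]))
hi=m&(P[...,2]>.0682);lo=m&(P[...,2]<.0675)
print(rect(P[hi]),rect(P[lo]))
plan([.464,-.337,.28],-2.072)
E
```

```text
2554 ((0.4684, -0.3366), (59.6, 52.1), -27.99) [0.06215802 0.0639474  0.06477057 0.06618802 0.06883863]
((0.4705, -0.3376), (54.6, 51.4), -28.4) ((0.4684, -0.3366), (59.6, 52.1), -27.99)
t 1.45 pos [ 0.4587 -0.337   0.2811] rot [-1.5715e+00 -6.0000e-04 -2.0740e+00] w 0.0856 F [-0.54  0.4  -0.43]
shift mm [-2.5  1.1  4.6] turn [ 0.0007 -0.002   0.0006]
```

View pics/w1.png

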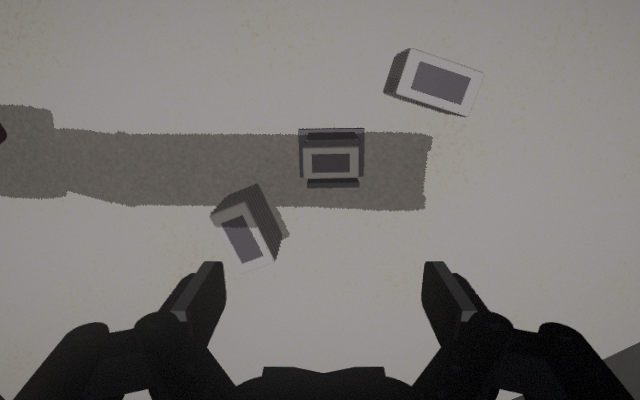

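The wrist view shows the magazine top at (331,162) between the stand walls, with look-alikes at (247,235) and (435,80). The finger paths left and right of the magazine are free.

```bash
python3 - <<'E'
from h import *
def top(c,box,z,thr):
    g=cv2.cvtColor(c['img'],cv2.COLOR_RGB2GRAY); u0,v0,u1,v1=box
    m=np.zeros_like(g); m[v0:v1,u0:u1]=(g[v0:v1,u0:u1]>thr)
    cs,_=cv2.findContours(m,cv2.RETR_EXTERNAL,cv2.CHAIN_APPROX_NONE); k=max(cs,key=cv2.contourArea)[:,0]
    h=cv2.convexHull(k)[:,0]
    return rect(world(c,h[:,0],h[:,1],z=z)),cv2.boundingRect(k)
c=load('w1');g=cv2.cvtColor(c['img'],cv2.COLOR_RGB2GRAY); print(g[120:195:3,331],g[162,295:370:3])
for t in(110,130): print(t,top(c,(300,140,364,190),.066,t))
P=cloud(c);print('ring z',np.nanmedian(P[149:153,310:352,2]),'wall z',np.nanmedian(P[128:132,310:352,2]),np.nanmedian(P[182:186,312:355,2]),'plate',np.nanmedian(P[128:150,301:304,2]))
c=load('scene0');print(top(c,(194,186,220,210),.066,130))
E
```

```text
[151 151 149  88  62  43  41  56  54  77 107  99  55  52  57  54  53  57
 106  95  37  52  54  91  95] [ 96  91  55 105 105 107  53  53  52  56  56  54  57  55  55  56  56  54
  67 105 107  87  51  78  93]Traceback (most recent call last):
  File "<stdin>", line 9, in <module>
  File "<stdin>", line 5, in top
ValueError: max() iterable argument is empty
```

```bash
python3 - <<'E'
from h import *
c=load('w1');g=cv2.cvtColor(c['img'],cv2.COLOR_RGB2GRAY)
m=np.zeros_like(g);m[142:184,298:366]=g[142:184,298:366]>78
n,l,s,ce=cv2.connectedComponentsWithStats(m);i=l[150,331] or l[149,331];print(s[i])
v,u=np.where(l==i)
for z in(.064,.066): print(rect(world(c,u,v,z=z)))
P=cloud(c);print('ring z',np.nanmedian(P[149:153,310:352,2]),'wall z',np.nanmedian(P[128:132,310:352,2]),np.nanmedian(P[182:186,312:355,2]))
plan([.4684,-.3366,.28],-2.066)
E
```

```text
[ 298  142   68   42 1201]
((0.4697, -0.3374), (72.4, 44.2), -28.73)
((0.4698, -0.337), (72.0, 44.0), -28.73)
ring z 0.06436031491607269 wall z 0.003960538558548388 0.06795976568640824
t 1.45 pos [ 0.4587 -0.337   0.2811] rot [-1.5715e+00 -6.0000e-04 -2.0740e+00] w 0.0856 F [-0.54  0.4  -0.43]
shift mm [-5.   1.1  8.3] turn [ 0.0007 -0.008   0.0006]
```

```bash
python3 - <<'E'
from h import *
c=load('w1')
print(world(c,[331.2,303,359.5],[162.5]*3,z=.065), world(c,[331,331],[147,178.5],z=.065))
p=world(c,331.2,162.5,z=.065)[0]
cs=load('scene0');print('scene pix of it',pix(cs,p)); cs=load('side0');print('side',pix(cs,p))
plan([p[0],p[1],.10],-2.066)
E
```

```text
[[ 0.46952358 -0.33664426  0.065     ]
 [ 0.44339203 -0.322288    0.065     ]
 [ 0.49578469 -0.35103487  0.065     ]] [[ 0.47715415 -0.32208211  0.065     ]
 [ 0.46105552 -0.35187095  0.065     ]]
scene pix of it [[208.21110173 195.42343291]]
side [[410.68754229 157.9556958 ]]
t 1.45 pos [ 0.4587 -0.337   0.2811] rot [-1.5715e+00 -6.0000e-04 -2.0740e+00] w 0.0856 F [-0.54  0.4  -0.43]
shift mm [ -5.6 181.1   9.4] turn [ 0.0007 -0.008   0.0006]
```

Size check passes: 59.9 x 33.9 mm, direction -28.8°, and the point projects onto the magazine in both other views. Now descend and grip it.

Call:
send_rows(
  increments=[
    [-0.002,0.03,0.003,0,-0.004,0,100],
    [-0.004,0.06,0.006,0,-0.008,0,100],
    [-0.0056,0.09,0.0094,0,-0.008,0,100],
    [-0.0056,0.12,0.0094,0,-0.008,0,100],
    [-0.0056,0.15,0.0094,0,-0.008,0,100],
    [-0.0056,0.175,0.0094,0,-0.008,0,100],
    [-0.0056,0.2,0.0094,0,-0.008,0,100],
    [-0.0056,0.22,0.0094,0,-0.008,0,100],
    [-0.0056,0.235,0.0094,0,-0.008,0,100],
    [-0.0056,0.247,0.0094,0,-0.008,0,100],
    [-0.0056,0.254,0.0094,0,-0.008,0,100],
    [-0.0056,0.254,0.0094,0,-0.008,0,100],
  ],
)

```text
t: 2.45
tool_pos: [0.4695, -0.3357, 0.0259]
tcp_rot: [-1.573, 0.0, -2.065]
wrist_force: [0.0, 0.2, 0.7]
grip_width: 0.0857
```

Call:
send_rows(
  increments=[
    [0,0,0,0,0,0,60],
    [0,0,0,0,0,0,50],
    [0,0,0,0,0,0,50],
    [0,0,0,0,0,0,50],
    [0,0,0,0,0,0,50],
    [0,0,0,0,0,0,50],
    [0,0,0,0,0,0,50],
    [0,0,0,0,0,0,50],
  ],
)

```text
t: 3.12
tool_pos: [0.4714, -0.336, 0.0286]
tcp_rot: [-1.569, -0.0, -2.064]
wrist_force: [-0.3, -0.0, 5.6]
grip_width: 0.059
```

Call:
send_rows(
  increments=[
    [0,-0.01,0,0,0,0,50],
    [0,-0.03,0,0,0,0,50],
    [0,-0.055,0,0,0,0,50],
    [0,-0.08,0,0,0,0,50],
    [0,-0.1,0,0,0,0,50],
    [-0.02,-0.105,-0.005,0,0,0,50],
    [-0.047,-0.105,-0.0115,0,0,0,50],
    [-0.075,-0.105,-0.018,0,0,0,50],
    [-0.105,-0.105,-0.0255,0,0,0,50],
    [-0.135,-0.105,-0.0325,0,0,0,50],
    [-0.165,-0.105,-0.04,0,0,0,50],
    [-0.187,-0.105,-0.0453,0,0,0,50],
  ],
)

```text
t: 4.12
tool_pos: [0.5196, -0.146, 0.1329]
tcp_rot: [-1.571, 0.001, -2.062]
wrist_force: [0.3, -1.0, -2.5]
grip_width: 0.0593
```

Call:
send_rows(
  increments=[
    [0,0.02,0,0,0,0,50],
    [0,0.045,0,0,0,0,50],
    [0,0.07,0,0,0,0,50],
    [0,0.088,0,0,0,0,50],
    [0,0.098,0,0,0,0,50],
    [0,0.104,0,0,0,0,50],
    [0,0.107,0,0,0,0,50],
    [0,0.108,0,0,0,0,50],
  ],
)

```text
t: 4.78
tool_pos: [0.5197, -0.1493, 0.0248]
tcp_rot: [-1.57, 0.0, -2.064]
wrist_force: [-0.2, 0.3, -2.5]
grip_width: 0.0593
```

Call:
send_rows(
  increments=[
    [0,0.001,0,0,0,0,50],
    [0,0.002,0,0,0,0,50],
    [0,0.002,0,0,0,0,50],
  ],
)

```text
t: 5.03
tool_pos: [0.5197, -0.1494, 0.0229]
tcp_rot: [-1.57, 0.0, -2.064]
wrist_force: [-0.2, 0.0, -3.5]
grip_width: 0.0589
```

Call:
send_rows(
  increments=[
    [0,0.001,0,0,0,0,50],
    [0,0.001,0,0,0,0,50],
  ],
)

```text
t: 5.2
tool_pos: [0.5198, -0.1494, 0.0226]
tcp_rot: [-1.57, -0.0, -2.064]
wrist_force: [-3.2, 1.2, 7.8]
grip_width: 0.0592
```

Call:
send_rows(
  increments=[
    [0,0,0,0,0,0,80],
    [0,0,0,0,0,0,100],
    [0,0,0,0,0,0,100],
    [0,0,0,0,0,0,100],
    [0,0,0,0,0,0,100],
    [0,-0.01,0,0,0,0,100],
    [0,-0.03,0,0,0,0,100],
    [0,-0.06,0,0,0,0,100],
    [0,-0.09,0,0,0,0,100],
    [0,-0.125,0,0,-0.12,0,100],
    [0,-0.16,0,0,-0.24,0,100],
    [0,-0.19,0,0,-0.36,0,100],
  ],
)

```text
t: 6.2
tool_pos: [0.5195, -0.149, 0.2146]
tcp_rot: [-1.569, -0.0, -1.698]
wrist_force: [1.3, -0.4, 0.0]
grip_width: 0.0858
```

Call:
send_rows(
  increments=[
    [0,0,0,0,-0.12,0,100],
    [0,0,0,0,-0.24,0,100],
    [0,0,0,0,-0.36,0,100],
    [0,0,0,0,-0.48,0,100],
    [0,0,0,0,-0.6,0,100],
    [0,0,0,0,-0.72,0,100],
    [0,0,0,0,-0.84,0,100],
    [0,0,0,0,-0.96,0,100],
    [0,0,0,0,-1.08,0,100],
    [0,0,0,0,-1.21,0,100],
    [0,0,0,0,-1.21,0,100],
    [0,0,0,0,-1.21,0,100],
  ],
)

```text
t: 7.2
tool_pos: [0.5193, -0.1492, 0.2119]
tcp_rot: [-1.571, -0.0, -0.497]
wrist_force: [0.3, -0.7, 0.0]
grip_width: 0.0854
```

```bash
python3 - <<'E'
from h import *
c=get('wrist','w2');P=cloud(c)
m=(P[...,2]>.045)&(P[...,2]<.075)&(abs(P[...,0]-.52)<.06)&(abs(P[...,1]+.15)<.06)
n,l,s,ce=cv2.connectedComponentsWithStats(m.astype(np.uint8));i=1+np.argmax(s[1:,4]);print(s[i],ce[i])
m=(l==i);z=np.nanmedian(P[m][:,2]);print('z',z)
v,u=np.where(m&(P[...,2]>.056));print(rect(world(c,u,v,z=z)),rect(P[m]))
cs=get('scene','s2')
p=world(c,*ce[i],z=z)[0];print(p,'scene',pix(cs,p))
P=cloud(cs);m=(P[...,2]>.053)&(P[...,2]<.068)&(abs(P[...,0]-.52)<.06)&(abs(P[...,1]+.15)<.05);print('scene rect',rect(P[m]))
plan([p[0],p[1],.1],-.495)
E
```

```text
[ 302  147   39   67 2547] [321.05535925 179.59246172]
z 0.0586384084079829
((0.5192, -0.1512), (58.6, 33.8), -28.5) ((0.5193, -0.1513), (59.7, 34.0), -28.46)
[ 0.51732611 -0.15013654  0.05863841] scene [[265.51845213 205.48740912]]
scene rect ((0.519, -0.1522), (62.2, 36.3), -28.93)
t 7.3 pos [ 0.5193 -0.1492  0.2117] rot [-1.5708e+00 -2.0000e-04 -4.9780e-01] w 0.0859 F [ 0.54 -0.26 -0.68]
shift mm [ -1.3 111.7  -1.8] turn [-0.     -0.0028  0.0002]
```

View pics/w2.png

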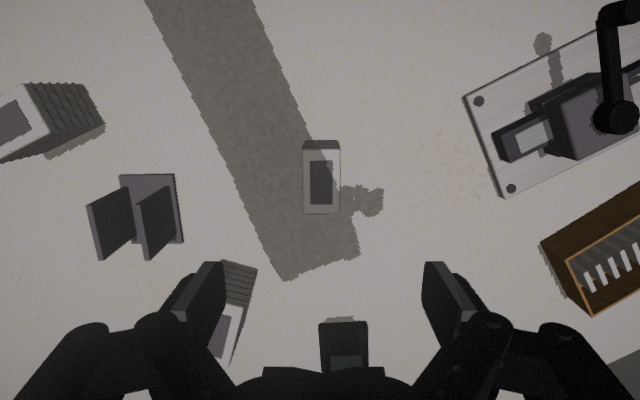

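The magazine stands upright on the bench at (321,180). Two views agree within 1 mm, with size 59 x 34 mm and top at 59-60 mm. The gripper is already turned 90° for a grip across the width.

Call:
send_rows(
  increments=[
    [0.001,0.03,-0.0018,0,-0.003,0,100],
    [0.001,0.06,-0.0018,0,-0.003,0,100],
    [0.001,0.09,-0.0018,0,-0.003,0,100],
    [0.001,0.12,-0.0018,0,-0.003,0,100],
    [0.001,0.145,-0.0018,0,-0.003,0,100],
    [0.001,0.165,-0.0018,0,-0.003,0,100],
    [0.001,0.178,-0.0018,0,-0.003,0,100],
    [0.001,0.184,-0.0018,0,-0.003,0,100],
    [0.001,0.184,-0.0018,0,-0.003,0,100],
    [0.001,0.184,-0.0018,0,-0.003,0,60],
    [0.001,0.184,-0.0018,0,-0.003,0,30],
    [0.001,0.184,-0.0018,0,-0.003,0,30],
  ],
)

```text
t: 8.3
tool_pos: [0.5203, -0.1516, 0.0286]
tcp_rot: [-1.571, -0.002, -0.491]
wrist_force: [-0.7, 0.2, 0.2]
grip_width: 0.0513
```

Call:
send_rows(
  increments=[
    [0,0,0,0,0,0,20],
    [0,0,0,0,0,0,20],
    [0,0,0,0,0,0,20],
    [0,0,0,0,0,0,20],
    [0,0,0,0,0,0,20],
  ],
)

```text
t: 8.72
tool_pos: [0.52, -0.1516, 0.0283]
tcp_rot: [-1.571, -0.002, -0.491]
wrist_force: [-0.7, -0.5, 7.8]
grip_width: 0.0333
```

```bash
cat > fx.py <<'E'
from h import *
import sys
for n in sys.argv[1:]:
    c=load(n);P=cloud(c)
    f=(P[...,0]>.48)&(P[...,0]<.66)&(P[...,1]>-.02)&(P[...,1]<.31)
    m=(f&(abs(P[...,2]-.012)<.005)).astype(np.uint8)
    cs,_=cv2.findContours(m,cv2.RETR_LIST,cv2.CHAIN_APPROX_NONE);v,u=np.where(m)
    print(n,'base@12',rect(world(c,u,v,z=.012)),'z med',np.median(P[m>0][:,2]))
    m=f&(abs(P[...,2]-.066)<.004)&(P[...,1]<.2);print('stop top',m.sum(),rect(P[m]),np.median(P[m][:,2]))
    m=f&(P[...,2]>.05)&(P[...,1]>.2);Q=P[m];print('endplate',rect(Q),np.percentile(Q[:,1],[2,10,50,90,98]).round(4),Q[:,2].max())
    m=f&(P[...,2]>.083)&(P[...,1]<.2);Q=P[m];print('lever/hub',rect(Q))
    k=Q[Q[:,2]>.095];print('knob',k.mean(0),len(k)); k=Q[(Q[:,2]<.092)&(Q[:,0]>.54)];print('hub',k.mean(0),len(k))
E
python3 fx.py scene0 side0 s2
```

```text
scene0 base@12 ((0.5852, 0.1475), (284.3, 123.8), 89.09) z med 0.010948518900161242
stop top 200 ((0.5814, 0.0885), (61.8, 59.3), -89.94) 0.06447532498741848
endplate ((0.5845, 0.2812), (72.9, 13.4), -0.97) [0.2745 0.2752 0.2777 0.2852 0.2874] 0.08943758250999123
lever/hub ((0.5444, 0.1021), (105.2, 24.3), -13.6)
knob [0.50420369 0.10621055 0.10165802] 24
hub [0.5811599  0.09333209 0.08536499] 38
side0 base@12 ((0.5768, 0.149), (286.9, 122.7), 89.29) z med 0.01183460300797673
stop top 212 ((0.5768, 0.0886), (63.6, 57.4), 89.25) 0.06561935820030523
endplate ((0.5805, 0.281), (70.2, 13.7), -0.42) [0.2758 0.2781 0.2854 0.2867 0.2873] 0.08969250175125398
lever/hub ((0.5412, 0.1001), (102.4, 26.5), -11.3)
knob [0.49803718 0.10854235 0.10241845] 50
hub [0.5775816  0.09326917 0.08557815] 62
s2 base@12 ((0.5857, 0.1474), (284.2, 124.2), 89.55) z med 0.010870693411573207
stop top 191 ((0.5832, 0.0887), (62.7, 58.7), 88.46) 0.06483682172199556
endplate ((0.5857, 0.281), (72.9, 13.7), -1.35) [0.2745 0.2752 0.2778 0.2854 0.2868] 0.088098913183975
lever/hub ((0.5451, 0.097), (100.1, 24.6), -5.83)
knob [0.50442183 0.10614732 0.10238893] 23
hub [0.58074976 0.09338504 0.08504662] 44
```

Call:
send_rows(
  increments=[
    [0,-0.01,0,0,0,0,20],
    [0,-0.03,0,0,0,0,20],
    [0,-0.06,0,0,0,0,20],
    [0,-0.095,0,0,0,0,20],
    [0,-0.13,0,0,0.1,0,20],
    [-0.01,-0.16,0.03,0,0.2,0,20],
    [-0.019,-0.172,0.06,0,0.32,0,20],
    [-0.028,-0.172,0.09,0,0.44,0,20],
    [-0.037,-0.172,0.12,0,0.56,0,20],
    [-0.047,-0.172,0.15,0,0.68,0,20],
    [-0.056,-0.172,0.18,0,0.8,0,20],
    [-0.065,-0.172,0.21,0,0.9,0,20],
  ],
)

```text
t: 9.72
tool_pos: [0.5605, 0.0661, 0.1997]
tcp_rot: [-1.571, -0.0, -1.397]
wrist_force: [-1.1, 0.0, -3.9]
grip_width: 0.0329
```

```bash
python3 -c "
from h import *
plan([.58,.16,.2],-1.583)"
```

```text
t 9.72 pos [0.5605 0.0661 0.1997] rot [-1.5712e+00 -1.0000e-04 -1.3970e+00] w 0.0329 F [-1.14  0.01 -3.87]
shift mm [-89.2  -0.3  35.4] turn [0.0004 0.186  0.0002]
```

Call:
send_rows(
  increments=[
    [-0.02,0,0.008,0,0.05,0,20],
    [-0.045,0,0.018,0,0.1,0,20],
    [-0.07,0,0.028,0,0.15,0,20],
    [-0.089,0,0.0354,0,0.186,0,20],
    [-0.089,0,0.0354,0,0.186,0,20],
    [-0.089,0,0.0354,0,0.186,0,20],
    [-0.089,0,0.0354,0,0.186,0,20],
  ],
)

```text
t: 10.3
tool_pos: [0.5796, 0.1577, 0.1992]
tcp_rot: [-1.572, -0.001, -1.576]
wrist_force: [-0.0, -0.2, -3.7]
grip_width: 0.0333
```

```bash
python3 - <<'E'
from h import *
c=get('wrist','w3')
plan([.58,.16,.2],-1.583)
E
python3 fx.py w3
```

```text
t 10.35 pos [0.5798 0.1571 0.1993] rot [-1.5713e+00 -8.0000e-04 -1.5776e+00] w 0.033 F [-0.4  -0.58 -2.66]
shift mm [-2.9 -0.7  0.2] turn [0.0005 0.0054 0.0008]
w3 base@12 ((0.5836, 0.177), (225.9, 119.4), 89.27) z med 0.010393766191185372
stop top 0 ((0.0, 0.0), (0.0, 0.0), 0.0) nan
endplate ((0.5851, 0.282), (70.3, 13.0), -0.92) [0.2757 0.2759 0.2795 0.286  0.2874] 0.0878273841452778
lever/hub ((0.5642, 0.1539), (159.9, 67.1), 17.97)
knob [0.57957053 0.16668538 0.25033358] 52179
hub [nan nan nan] 0
  return _methods._mean(a, axis=axis, dtype=dtype,
  ret = ret.dtype.type(ret / rcount)
fx.py:12: RuntimeWarning: Mean of empty slice.
  k=Q[Q[:,2]>.095];print('knob',k.mean(0),len(k)); k=Q[(Q[:,2]<.092)&(Q[:,0]>.54)];print('hub',k.mean(0),len(k))
  ret = um.true_divide(
```

View pics/w3.png

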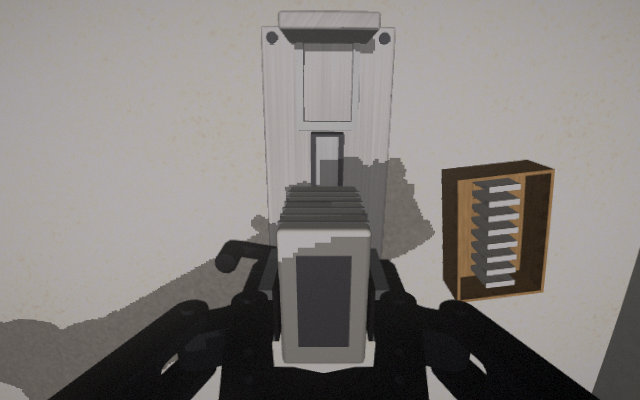

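The wrist view shows the bay floor at (303..352, 43..121), the end plate across the top at rows 12-40, and the held magazine's top at (278..370, 228..362). The lever knob is at (230,255).

```bash
python3 - <<'E'
from h import *
c=load('w3');P=cloud(c);g=cv2.cvtColor(c['img'],cv2.COLOR_RGB2GRAY)
print('row80',list(zip(range(290,366,2),g[80,290:366:2],(P[80,290:366:2,2]*1000).round(1))))
print('col328',list(zip(range(8,136,3),g[8:136:3,328],(P[8:136:3,328,2]*1000).round(0))))
for v in(60,80,100):
    for z in (.012,.020): print(v,world(c,[262,303,352,395],[v]*4,z=z)[:,:2].round(4).tolist())
# straight fits of the base edges on z=12
for lo,hi in((250,275),(380,400)):
    q=[]
    for v in range(55,150,3):
        d=np.abs(np.diff(g[v,lo:hi].astype(int)));q.append((lo+d.argmax()+.5,v))
    q=np.array(q);W=world(c,q[:,0],q[:,1],z=.012);k=cv2.fitLine(W[:,:2].astype(np.float32),cv2.DIST_HUBER,0,.001,.001).ravel();print('edge',k, np.degrees(np.arctan2(k[1],k[0])))
m=(P[...,2]>.222)&(P[...,2]<.24)&(P[...,0]>.54)&(P[...,0]<.62)&(P[...,1]>.11)&(P[...,1]<.21)
n,l,s,ce=cv2.connectedComponentsWithStats(m.astype(np.uint8));i=1+np.argmax(s[1:,4])
print('mag',s[i],rect(P[l==i]),np.nanpercentile(P[l==i][:,2],[5,50,95]))
E
```

```text
row80 [(290, np.uint8(169), np.float64(9.4)), (292, np.uint8(171), np.float64(12.7)), (294, np.uint8(161), np.float64(10.3)), (296, np.uint8(168), np.float64(17.7)), (298, np.uint8(169), np.float64(19.2)), (300, np.uint8(171), np.float64(18.3)), (302, np.uint8(169), np.float64(17.8)), (304, np.uint8(166), np.float64(10.3)), (306, np.uint8(173), np.float64(10.0)), (308, np.uint8(167), np.float64(11.2)), (310, np.uint8(170), np.float64(12.0)), (312, np.uint8(169), np.float64(9.9)), (314, np.uint8(172), np.float64(11.2)), (316, np.uint8(168), np.float64(11.2)), (318, np.uint8(167), np.float64(9.8)), (320, np.uint8(168), np.float64(9.6)), (322, np.uint8(162), np.float64(10.7)), (324, np.uint8(163), np.float64(12.0)), (326, np.uint8(165), np.float64(10.3)), (328, np.uint8(169), np.float64(11.5)), (330, np.uint8(165), np.float64(12.0)), (332, np.uint8(171), np.float64(9.7)), (334, np.uint8(171), np.float64(11.2)), (336, np.uint8(170), np.float64(10.5)), (338, np.uint8(167), np.float64(10.8)), (340, np.uint8(166), np.float64(9.6)), (342, np.uint8(168), np.float64(11.4)), (344, np.uint8(166)
[... 2091 characters left out ...]
loat64(29.0))]
60 [[0.5259, 0.2622], [0.5627, 0.2618], [0.6067, 0.2616], [0.6455, 0.2616]]
60 [[0.5272, 0.2615], [0.5632, 0.2611], [0.6061, 0.2609], [0.6439, 0.261]]
80 [[0.525, 0.2449], [0.5624, 0.2446], [0.607, 0.2443], [0.6463, 0.2443]]
80 [[0.5263, 0.2447], [0.5628, 0.2443], [0.6063, 0.2441], [0.6447, 0.2441]]
100 [[0.5241, 0.2272], [0.562, 0.2269], [0.6073, 0.2266], [0.6472, 0.2266]]
100 [[0.5254, 0.2274], [0.5625, 0.2271], [0.6066, 0.2268], [0.6455, 0.2268]]
edge [0.02881291 0.9995848  0.5249903  0.23457061] 88.34891
edge [0.01515719 0.99988514 0.6436294  0.21283744] 89.131516
mag [  239   221   168   142 14561] ((0.5801, 0.1589), (60.8, 60.4), -0.05) [0.22612092 0.22934207 0.23559729]
```

```bash
python3 - <<'E'
from h import *
c=load('w3');g=cv2.cvtColor(c['img'],cv2.COLOR_RGB2GRAY)
for v in(300,320,340): print(v,g[v,268:292:2],g[v,356:382:2])
print(g[222:236,300:304].mean(1),g[352:368,320],)
for z in(.229,.231): print(world(c,[278,369.5,324,324],[320,320,228,362],z=z)[:,:2].round(4).tolist(), world(c,[297,352],[290,290],z=z)[:,:2].round(4).tolist())
print('base dir by endplate -0.92, edges 88.3/89.1, rect 89.27')
E
```

```text
300 [ 29  25  24  30  25  24  96 107 113 116 113 115] [114 113 114 113 106  91  21  25  29  30  29  28  22]
320 [ 18  19  19  27  27  21  17  99 111 112 113 113] [111 112 110 112 103  65  14  26  24  19  19  21  20]
340 [ 17  21  46  61  22  24 163  98 105 109 111 110] [109 111 110 104  97 151  99  24  43  54  14  16  17]
[ 80.5   77.5   75.75  76.5   76.75  79.    86.75 113.5  141.   161.75
 170.5  172.   171.75 173.25] [113 112 108 109 110 111 109 110 109 108 104 129 158 162 164 164]
[[0.5626, 0.1507], [0.598, 0.1505], [0.5806, 0.1891], [0.5803, 0.1301]] [[0.5704, 0.1641], [0.5909, 0.164]]
[[0.5629, 0.1522], [0.5977, 0.152], [0.5806, 0.1899], [0.5803, 0.132]] [[0.5706, 0.1654], [0.5907, 0.1653]]
base dir by endplate -0.92, edges 88.3/89.1, rect 89.27
```

```bash
python3 -c "
from h import *
plan([.5842,.2397,.075],-1.585)"
```

```text
t 10.35 pos [0.5798 0.1571 0.1993] rot [-1.5713e+00 -8.0000e-04 -1.5776e+00] w 0.033 F [-0.4  -0.58 -2.66]
shift mm [-82.7 124.2   3.9] turn [0.0005 0.0074 0.0008]
```

Call:
send_rows(
  increments=[
    [-0.02,0,0.001,0,0.002,0,20],
    [-0.045,0,0.002,0,0.004,0,20],
    [-0.068,0,0.003,0,0.0074,0,20],
    [-0.08,0,0.0039,0,0.0074,0,20],
    [-0.0827,0,0.0039,0,0.0074,0,20],
    [-0.0827,0.01,0.0039,0,0.0074,0,20],
    [-0.0827,0.03,0.0039,0,0.0074,0,20],
    [-0.0827,0.055,0.0039,0,0.0074,0,20],
    [-0.0827,0.08,0.0039,0,0.0074,0,20],
    [-0.0827,0.105,0.0039,0,0.0074,0,20],
    [-0.0827,0.12,0.0039,0,0.0074,0,20],
    [-0.0827,0.1242,0.0039,0,0.0074,0,20],
  ],
)

```text
t: 11.35
tool_pos: [0.5829, 0.2374, 0.0711]
tcp_rot: [-1.576, -0.003, -1.586]
wrist_force: [0.0, -0.9, -4.5]
grip_width: 0.0332
```

Call:
send_rows(
  increments=[
    [0,0,0,0,0,0,20],
    [0,0,0,0,0,0,20],
  ],
)

```text
t: 11.52
tool_pos: [0.585, 0.2401, 0.0757]
tcp_rot: [-1.57, -0.0, -1.586]
wrist_force: [1.0, -0.1, -3.4]
grip_width: 0.0336
```

```bash
python3 - <<'E'
from h import *
from workcell import env
a=get('scene','s4');b=get('wrist','w4')
s=env.observe();print(s['tool_pos'].round(4),s['tcp_rot'].round(4))
o=np.zeros((600,800,3),np.uint8)
o[:400,:640]=b['img'][:,:,::-1]
o[400:,:360]=cv2.resize(a['img'][170:250,300:444,::-1],(360,200),interpolation=cv2.INTER_CUBIC)
cv2.imwrite('pics/v4.png',o)
E
```

```text
[0.5853 0.241  0.0766] [-1.5687e+00  6.0000e-04 -1.5848e+00]
```

View pics/v4.png

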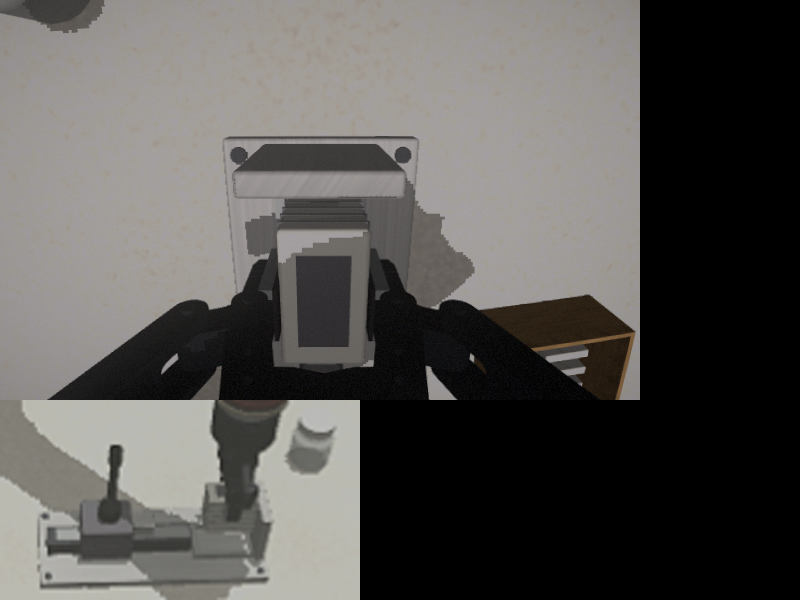

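The wrist picture shows the magazine (278..370) between the fingers just behind the end plate's top (233..406, rows 170-197). The scene inset confirms it hangs over the bay. I check the centring numerically.

```bash
python3 - <<'E'
from h import *
c=load('w4')
print('plate top inner edge',world(c,[234,405.5],[197,197],z=.087).round(4).tolist())
print('plate outer edge',world(c,[263,378],[145,145],z=.087).round(4).tolist())
print('mag top',world(c,[278,369.5,324],[320,320,228],z=.107).round(4).tolist())
print('base edges z12',world(c,[224,418.5],[140,140],z=.012).round(4).tolist())
plan([.5850,.2397,.041],-1.585)
E
```

```text
plate top inner edge [[0.5507, 0.278, 0.087], [0.6192, 0.2769, 0.087]]
plate outer edge [[0.5637, 0.2985, 0.087], [0.6074, 0.2979, 0.087]]
mag top [[0.5683, 0.2345, 0.107], [0.6034, 0.2339, 0.107], [0.5864, 0.2724, 0.107]]
base edges z12 [[0.5273, 0.2908, 0.012], [0.6438, 0.2891, 0.012]]
t 11.62 pos [0.5853 0.241  0.0766] rot [-1.5687e+00  6.0000e-04 -1.5848e+00] w 0.0332 F [ 0.24  0.61 -4.14]
shift mm [ 1.3 35.6 -0.3] turn [-0.0021  0.0002 -0.0006]
```

Call:
send_rows(
  increments=[
    [0,0.008,-0.0005,0,0,0,20],
    [0,0.018,-0.0005,0,0,0,20],
    [0,0.026,-0.0005,0,0,0,20],
    [0,0.031,-0.0005,0,0,0,20],
    [0,0.033,-0.0005,0,0,0,20],
    [0,0.034,-0.0005,0,0,0,20],
    [0,0.034,-0.0005,0,0,0,20],
  ],
)

```text
t: 12.2
tool_pos: [0.5838, 0.2413, 0.0409]
tcp_rot: [-1.571, 0.0, -1.584]
wrist_force: [-0.7, 0.4, -2.8]
grip_width: 0.0331
```

Call:
send_rows(
  increments=[
    [0,0.001,0,0,0,0,20],
    [0,0.001,0,0,0,0,20],
  ],
)

```text
t: 12.37
tool_pos: [0.5841, 0.2414, 0.0405]
tcp_rot: [-1.57, 0.0, -1.584]
wrist_force: [-0.5, 0.1, -3.6]
grip_width: 0.033
```

Call:
send_rows(
  increments=[
    [0,0.001,0,0,0,0,20],
    [0,0.001,0,0,0,0,20],
  ],
)

```text
t: 12.53
tool_pos: [0.5841, 0.2414, 0.0404]
tcp_rot: [-1.57, 0.0, -1.584]
wrist_force: [-3.0, -1.7, 6.2]
grip_width: 0.0334
```

Call:
send_rows(
  increments=[
    [0,-0.001,0,0,0,0,50],
    [0,-0.001,0,0,0,0,70],
    [0,-0.001,0,0,0,0,70],
    [0,-0.001,0,0,0,0,70],
    [0,-0.01,0,0,0,0,70],
    [0,-0.03,0,0,0,0,70],
    [0,-0.06,0,0,0,0,70],
    [0,-0.09,0,0,0,0,70],
    [0,-0.12,0,0,0,0,50],
    [0,-0.14,0,0,0,0,20],
    [0,-0.15,0,0,0,0,0],
    [0,-0.15,0,0,0,0,0],
  ],
)

```text
t: 13.53
tool_pos: [0.5849, 0.2418, 0.1921]
tcp_rot: [-1.567, 0.001, -1.584]
wrist_force: [0.3, 0.4, -1.0]
grip_width: 0.0117
```

```bash
python3 - <<'E'
from h import *
for n in('scene','side'):
    c=get(n,n+'5');P=cloud(c)
    f=(P[...,0]>.48)&(P[...,0]<.66)&(P[...,1]>.19)&(P[...,1]<.31)
    m=f&(abs(P[...,2]-.072)<.006)&(P[...,1]<.273);print(n,'mag top',m.sum(),rect(P[m]),np.median(P[m][:,2]))
    for q in([.502,.107,.105],[.5815,.0925,.086]): print(pix(c,q).round(1))
plan([.508,.150,.19],-1.585)
E
```

```text
scene mag top 168 ((0.5841, 0.2415), (60.2, 36.9), 90.0) 0.07085237781685882
[[346.2 189. ]]
[[343.8 211.8]]
side mag top 269 ((0.5799, 0.2375), (53.1, 35.7), -89.13) 0.07181264563018563
[[324.8 214.6]]
[[301.1 206.5]]
t 13.63 pos [0.5836 0.2409 0.1883] rot [-1.5714e+00 -4.0000e-04 -1.5843e+00] w 0.0003 F [-1.02 -0.6  -0.2 ]
shift mm [ 91.9  -1.6 -74.3] turn [0.0006 0.0007 0.0004]
```

The magazine stands in the bay with its top at 71-72 mm, upright. Next, the lever: I go to the end-plate side of the knob with shut fingers.

Call:
send_rows(
  increments=[
    [0.02,0,-0.016,0,0,0,0],
    [0.05,0,-0.04,0,0,0,0],
    [0.08,0,-0.064,0,0,0,0],
    [0.092,0,-0.0743,0,0,0,0],
    [0.092,0.02,-0.0743,0,0,0,0],
    [0.092,0.05,-0.0743,0,0,0,0],
    [0.092,0.08,-0.0743,0,0,0,0],
    [0.092,0.098,-0.0743,0,0,0,0],
    [0.092,0.103,-0.0743,0,0,0,0],
    [0.092,0.103,-0.0743,0,0,0,0],
    [0.092,0.103,-0.0743,0,0,0,0],
  ],
)

```text
t: 14.55
tool_pos: [0.5081, 0.1503, 0.0861]
tcp_rot: [-1.572, 0.0, -1.584]
wrist_force: [0.6, 0.1, 0.9]
grip_width: -0.0
```

```bash
python3 - <<'E'
from h import *
from workcell import env
b=get('wrist','w6');c=get('scene','s6')
P=cloud(c);m=(P[...,2]>.09)&(P[...,2]<.11)&(abs(P[...,0]-.5)<.03)&(P[...,1]>.08)&(P[...,1]<.128);print('knob',P[m].mean(0),m.sum())
o=np.zeros((600,640,3),np.uint8);o[:400]=b['img'][:,:,::-1]
o[400:,:360]=cv2.resize(c['img'][170:250,300:444,::-1],(360,200),interpolation=cv2.INTER_CUBIC)
cv2.imwrite('pics/v6.png',o)
plan([.508,.142,.085],-1.585)
E
```

```text
knob [0.50633301 0.10614189 0.10090302] 30
t 14.65 pos [0.509  0.1505 0.0872] rot [-1.5693e+00  6.0000e-04 -1.5841e+00] w -0.0001 F [ 0.43 -0.39  0.91]
shift mm [ 8.5  2.2 -0.9] turn [-0.0015  0.0009 -0.0006]
```

View pics/v6.png

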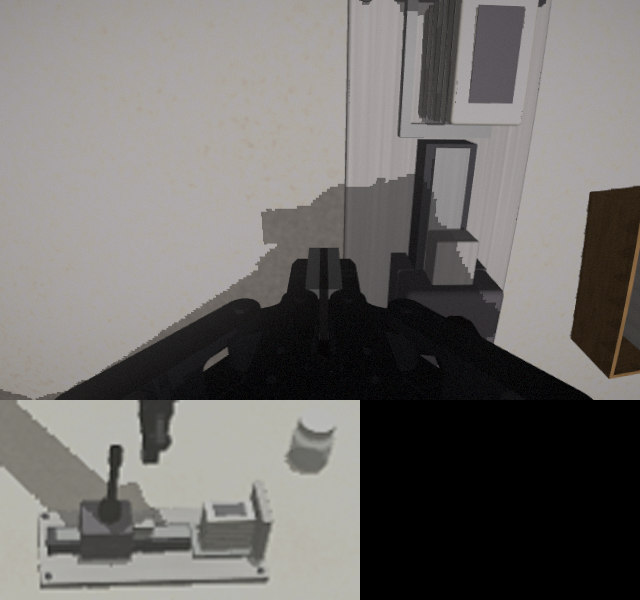

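The magazine stands in the bay at (495,60). The shut fingers are beside the knob on the end-plate side, as the inset shows. I sweep the lever open.

Call:
send_rows(
  increments=[
    [0.007,0,-0.002,0,0,0,0],
    [0.014,0,-0.004,0,0,0,0],
    [0.02,0,-0.004,0,0,0,0],
    [0.024,0,-0.004,0,0,0,0],
    [0.027,0,-0.004,0,0,0,0],
    [0.03,0,-0.004,0,0,0,0],
  ],
)

```text
t: 15.15
tool_pos: [0.5036, 0.1206, 0.0864]
tcp_rot: [-1.571, 0.001, -1.584]
wrist_force: [-2.5, 4.2, 0.9]
grip_width: 0.0002
```

Call:
send_rows(
  increments=[
    [0.003,0,0,0,0,0,0],
    [0.006,0,0,0,0,0,0],
    [0.009,0,0,0,0,0,0],
    [0.012,0,0,0,0,0,0],
  ],
)

```text
t: 15.48
tool_pos: [0.5031, 0.1097, 0.0862]
tcp_rot: [-1.572, 0.002, -1.583]
wrist_force: [-4.4, 6.9, 2.3]
grip_width: -0.0002
```

Call:
send_rows(
  increments=[
    [0.003,0,0,0,0,0,0],
    [0.006,0,0.0005,0,0,0,0],
    [0.009,0,0.001,0,0,0,0],
    [0.012,0,0.002,0,0,0,0],
    [0.015,0,0.003,0,0,0,0],
    [0.018,0,0.004,0,0,0,0],
    [0.021,0,0.005,0,0,0,0],
  ],
)

```text
t: 16.07
tool_pos: [0.5078, 0.0885, 0.0861]
tcp_rot: [-1.572, 0.002, -1.583]
wrist_force: [-3.2, 6.0, 1.6]
grip_width: -0.0
```

Call:
send_rows(
  increments=[
    [0.003,0,0.001,0,0,0,0],
    [0.006,0,0.002,0,0,0,0],
    [0.009,0,0.004,0,0,0,0],
    [0.012,0,0.006,0,0,0,0],
  ],
)

```text
t: 16.4
tool_pos: [0.5136, 0.0763, 0.0861]
tcp_rot: [-1.572, 0.001, -1.583]
wrist_force: [-3.7, 5.9, 1.8]
grip_width: 0.0004
```

```bash
python3 - <<'E'
from h import *
for n in('scene','side'):
    c=get(n,n+'7');P=cloud(c)
    f=(P[...,0]>.48)&(P[...,0]<.66)&(P[...,1]>-.02)&(P[...,1]<.2)
    m=f&(abs(P[...,2]-.0655)<.003)&(P[...,0]>.55);print(n,'stop top',m.sum(),rect(P[m]))
    m=f&(P[...,2]>.09)&(P[...,2]<.108)&(P[...,1]<.09);print('knob?',P[m].mean(0),P[m].min(0),P[m].max(0),m.sum())
E
```

```text
scene stop top 167 ((0.5837, 0.0885), (61.4, 56.9), -89.07)
knob? [0.51694085 0.06491293 0.10087738] [0.50010062 0.04845844 0.09060519] [0.52789545 0.0864453  0.10763662] 60
side stop top 184 ((0.5778, 0.0887), (64.2, 54.8), -89.44)
knob? [0.50619203 0.07571046 0.09980236] [0.49688971 0.05089743 0.09030641] [0.52513145 0.08694043 0.10782298] 87
```

Call:
send_rows(
  increments=[
    [0.003,0,0.001,0,0,0,0],
    [0.006,0,0.003,0,0,0,0],
  ],
)

```text
t: 16.67
tool_pos: [0.5166, 0.0704, 0.0861]
tcp_rot: [-1.572, 0.001, -1.583]
wrist_force: [-4.5, 6.2, 1.7]
grip_width: 0.0001
```

Call:
send_rows(
  increments=[
    [0.002,0,0.001,0,0,0,0],
    [0.003,0,0.001,0,0,0,0],
  ],
)

```text
t: 16.83
tool_pos: [0.5178, 0.0675, 0.0861]
tcp_rot: [-1.572, 0.002, -1.583]
wrist_force: [-2.6, 7.5, 0.2]
grip_width: -0.0001
```

```bash
python3 - <<'E'
from h import *
tcp=np.array([.509,.1505,.0872]);Rt=R.from_euler('xyz',[-1.5708,0,-1.584])
for n in('w6','scene7','side7'):
    c=load(n);P=cloud(c);t=tcp if n=='w6' else np.array([.5136,.0763,.0861])
    Q=Rt.inv().apply(P.reshape(-1,3)-t)
    Q=Q[(abs(Q[:,0])<.06)&(abs(Q[:,2])<.09)&(Q[:,1]<.0)&(Q[:,1]>-.13)]
    print(n)
    for a in range(-120,0,10):
        k=Q[(Q[:,1]*1e3>=a)&(Q[:,1]*1e3<a+10)]
        if len(k)>3: print(a,len(k),'x',np.percentile(k[:,0]*1e3,[1,99]).round(),'z',np.percentile(k[:,2]*1e3,[1,99]).round())
E
```

```text
w6
-90 4807 x [-18. -10.] z [-60.  59.]
-80 11144 x [-17.  -0.] z [-56.  55.]
-70 7632 x [-17.   8.] z [-48.  47.]
-60 7818 x [-12.   9.] z [-40.  39.]
-50 3691 x [-14.   9.] z [-34.  33.]
-40 1140 x [-13.  11.] z [-18.  16.]
-30 864 x [-11.  -6.] z [-14.  13.]
-20 1093 x [-11.  45.] z [-13.  13.]
-10 532 x [-11.  38.] z [-13.  12.]
scene7
-120 24 x [-9. 11.] z [30. 39.]
-110 45 x [-17.  19.] z [13. 45.]
-100 48 x [-16.  19.] z [-8. 64.]
-90 29 x [-14.  18.] z [11. 62.]
-80 17 x [-15.  18.] z [10. 53.]
-70 24 x [-15.  17.] z [12. 47.]
-60 5 x [-9. 11.] z [14. 35.]
-50 6 x [-7. 13.] z [-3. 31.]
-30 15 x [-9. 27.] z [-7. 15.]
-20 38 x [-6. 28.] z [-12.  14.]
-10 33 x [-25.  27.] z [-1. 81.]
side7
-120 77 x [-10.   9.] z [-43.  36.]
-110 156 x [-18.   8.] z [-48.  37.]
-100 187 x [-17.  12.] z [-63.  56.]
-90 160 x [-16.   9.] z [-63.  57.]
-80 122 x [-16.   8.] z [-53.  50.]
-70 103 x [-15.  17.] z [-48.  42.]
-60 116 x [-12.  12.] z [-38.  37.]
-50 58 x [-12.   6.] z [-31.  27.]
-40 33 x [-10.   6.] z [-16.   7.]
-30 43 x [-10.   8.] z [-16.   9.]
-20 51 x [-9. 24.] z [-16.  11.]
-10 60 x [-28.  25.] z [-15.  75.]
```

Call:
send_rows(
  increments=[
    [-0.01,0,0,0,0,0,0],
    [-0.025,0,0,0,0,0,0],
    [-0.03,-0.02,0,0,0,0,0],
    [-0.03,-0.05,0,0,0,0,0],
    [-0.03,-0.08,0,0,0,0,0],
    [-0.03,-0.09,0,0,0,0,0],
  ],
)

```text
t: 17.33
tool_pos: [0.5205, 0.0967, 0.1803]
tcp_rot: [-1.565, 0.0, -1.584]
wrist_force: [1.2, 0.5, -0.7]
grip_width: -0.0
```

```bash
python3 - <<'E'
from h import *
for n in('scene','side'):
    c=get(n,n+'8');P=cloud(c)
    f=(P[...,0]>.48)&(P[...,0]<.66)&(P[...,1]>-.02)&(P[...,1]<.2)
    m=f&(P[...,2]>.092)&(P[...,2]<.108)&(P[...,0]<.55);k=P[m].mean(0)
    m=f&(abs(P[...,2]-.085)<.003)&(P[...,0]>.56);h=P[m].mean(0)
    d=k-h;print(n,'knob',k,'hub',h,'len',np.hypot(*d[:2]),'lever',.6+np.arctan2(d[1],-d[0])+.0157)
plan([.588,.03,.17],-1.585)
E
```

```text
scene knob [0.51660731 0.04645071 0.10127536] hub [0.58015951 0.0900472  0.08436193] len 0.07706838366378523 lever 0.01443546117692713
side knob [0.51013652 0.04924311 0.10100629] hub [0.57645456 0.09243306 0.08535221] len 0.0791419854726973 lever 0.03844302789454696
t 17.43 pos [0.5202 0.0963 0.1785] rot [-1.5661e+00 -2.0000e-04 -1.5844e+00] w -0.0001 F [ 0.54  0.61 -0.65]
shift mm [65.3  8.8 68.7] turn [-0.0047  0.0006  0.0002]
```

The lever is fully open (0.01-0.04 rad in two views). Now I go behind the stop.

Call:
send_rows(
  increments=[
    [0.02,0,0.021,0,0,0,0],
    [0.045,0,0.047,0,0,0,0],
    [0.06,0,0.064,0,0,0,0],
    [0.0655,0,0.0687,0,0,0,0],
    [0.0655,0.015,0.0687,0,0,0,0],
    [0.0655,0.04,0.0687,0,0,0,0],
    [0.0655,0.065,0.0687,0,0,0,0],
    [0.0655,0.09,0.0687,0,0,0,0],
    [0.0655,0.11,0.0687,0,0,0,0],
    [0.0655,0.124,0.0687,0,0,0,0],
    [0.0655,0.1315,0.0687,0,0,0,0],
    [0.0655,0.1315,0.0687,0,0,0,0],
  ],
)

```text
t: 18.43
tool_pos: [0.585, 0.0298, 0.0427]
tcp_rot: [-1.574, 0.0, -1.584]
wrist_force: [-1.1, -0.5, 0.8]
grip_width: -0.0005
```

Call:
send_rows(
  increments=[
    [-0.003,0,0,0,0,0,0],
    [-0.007,0,0,0,0,0,0],
    [-0.01,0,0,0,0,0,0],
    [-0.013,0,0,0,0,0,0],
  ],
)

```text
t: 18.77
tool_pos: [0.5872, 0.0433, 0.0457]
tcp_rot: [-1.569, 0.0, -1.584]
wrist_force: [0.2, 0.2, 0.4]
grip_width: 0.0002
```

Call:
send_rows(
  increments=[
    [-0.002,0,0,0,0,0,0],
    [-0.004,0,0,0,0,0,0],
    [-0.007,0,0,0,0,0,0],
    [-0.01,0,0,0,0,0,0],
  ],
)

```text
t: 19.1
tool_pos: [0.587, 0.05, 0.0452]
tcp_rot: [-1.57, -0.003, -1.586]
wrist_force: [-2.2, -8.4, 4.4]
grip_width: 0.0001
```

Call:
send_rows(
  increments=[
    [-0.003,0,0,0,0,0,0],
    [-0.007,0,0,0,0,0,0],
    [-0.011,0,0,0,0,0,0],
    [-0.015,0,0,0,0,0,0],
    [-0.019,0,0,0,0,0,0],
    [-0.023,0,0,0,0,0,0],
    [-0.027,0,0,0,0,0,0],
    [-0.031,0,0,0,0,0,0],
    [-0.035,0,0,0,0,0,0],
    [-0.039,0,0,0,0,0,0],
    [-0.043,0,0,0,0,0,0],
    [-0.046,0,0,0,0,0,0],
  ],
)

```text
t: 20.1
tool_pos: [0.5877, 0.0962, 0.0452]
tcp_rot: [-1.571, -0.003, -1.586]
wrist_force: [-1.7, -8.0, 5.1]
grip_width: -0.0002
```

Call:
send_rows(
  increments=[
    [-0.002,0,0,0,0,0,0],
    [-0.004,0,0,0,0,0,0],
    [-0.006,0,0,0,0,0,0],
    [-0.007,0,0,0,0,0,0],
    [-0.008,0,0,0,0,0,0],
  ],
)

```text
t: 20.52
tool_pos: [0.5878, 0.104, 0.0451]
tcp_rot: [-1.571, -0.003, -1.586]
wrist_force: [-1.8, -7.9, 5.0]
grip_width: -0.0003
```

```bash
cat > st.py <<'E'
from h import *
import sys
for n in('scene','side'):
    c=get(n,n+sys.argv[1]);P=cloud(c)
    f=(P[...,0]>.48)&(P[...,0]<.66)&(P[...,1]>-.02)&(P[...,1]<.2)
    m=f&(abs(P[...,2]-.0655)<.003)&(P[...,0]>.55);print(n,'stop top',m.sum(),rect(P[m]))
    f=(P[...,0]>.54)&(P[...,0]<.62)&(P[...,1]>.2)&(P[...,1]<.31)
    m=f&(abs(P[...,2]-.072)<.004)&(P[...,1]<.274);Q=P[m];print('mag top',rect(Q),Q[:,1].min(),np.median(Q[:,2]))
E
python3 st.py 9
```

```text
scene stop top 132 ((0.586, 0.1348), (83.8, 55.5), -87.9)
mag top ((0.5913, 0.2425), (62.4, 50.6), -89.92) 0.21126001599881777 0.07082284262357069
side stop top 248 ((0.5786, 0.1375), (81.6, 56.3), 89.81)
mag top ((0.5804, 0.2374), (51.8, 35.3), 89.84) 0.21151630972910007 0.07195380415546943
```

Call:
send_rows(
  increments=[
    [-0.0015,0,0,0,0,0,0],
    [-0.003,0,0,0,0,0,0],
    [-0.0045,0,0,0,0,0,0],
    [-0.006,0,0,0,0,0,0],
  ],
)

```text
t: 20.95
tool_pos: [0.5879, 0.1099, 0.0451]
tcp_rot: [-1.571, -0.003, -1.586]
wrist_force: [-1.6, -8.1, 5.3]
grip_width: -0.0002
```

Call:
send_rows(
  increments=[
    [-0.001,0,0,0,0,0,0],
    [-0.002,0,0,0,0,0,0],
    [-0.002,0,0,0,0,0,0],
  ],
)

```text
t: 21.2
tool_pos: [0.5879, 0.1118, 0.0451]
tcp_rot: [-1.571, -0.003, -1.586]
wrist_force: [-1.0, -8.1, 6.3]
grip_width: 0.0
```

Call:
send_rows(
  increments=[
    [-0.001,0,0,0,0,0,0],
    [-0.0015,0,0,0,0,0,0],
  ],
)

```text
t: 21.37
tool_pos: [0.588, 0.1128, 0.0451]
tcp_rot: [-1.571, -0.004, -1.587]
wrist_force: [-2.8, -10.9, 8.2]
grip_width: -0.0002
```

Call:
send_rows(
  increments=[
    [-0.001,0,0,0,0,0,0],
    [-0.001,0,0,0,0,0,0],
  ],
)

```text
t: 21.53
tool_pos: [0.588, 0.1139, 0.0451]
tcp_rot: [-1.571, -0.004, -1.587]
wrist_force: [-2.7, -9.5, 7.1]
grip_width: -0.0001
```

Call:
send_rows(
  increments=[
    [-0.001,0,0,0,0,0,0],
    [-0.001,0,0,0,0,0,0],
  ],
)

```text
t: 21.7
tool_pos: [0.5879, 0.1148, 0.045]
tcp_rot: [-1.571, -0.004, -1.587]
wrist_force: [-1.1, -9.6, 5.8]
grip_width: 0.0005
```

Call:
send_rows(
  increments=[
    [-0.001,0,0,0,0,0,0],
    [-0.001,0,0,0,0,0,0],
  ],
)

```text
t: 21.87
tool_pos: [0.588, 0.1152, 0.045]
tcp_rot: [-1.571, -0.005, -1.587]
wrist_force: [-2.6, -11.0, 7.7]
grip_width: 0.0
```

Call:
send_rows(
  increments=[
    [-0.001,0,0,0,0,0,0],
    [-0.001,0,0,0,0,0,0],
  ],
)

```text
t: 22.03
tool_pos: [0.588, 0.1152, 0.0451]
tcp_rot: [-1.571, -0.006, -1.588]
wrist_force: [-2.3, -14.3, 9.0]
grip_width: 0.0001
```

Call:
send_rows(
  increments=[
    [-0.001,0,0,0,0,0,0],
    [-0.001,0,0,0,0,0,0],
  ],
)

```text
t: 22.2
tool_pos: [0.588, 0.1152, 0.045]
tcp_rot: [-1.572, -0.007, -1.589]
wrist_force: [-4.0, -17.9, 9.6]
grip_width: 0.0001
```

Blocked at TCP y = 0.1152 while the force climbs to 18 N, so the stop is snug. I back off and lift.

Call:
send_rows(
  increments=[
    [0.008,0,0,0,0,0,0],
    [0.02,0,0,0,0,0,0],
    [0.025,-0.02,0,0,0,0,0],
    [0.025,-0.05,0,0,0,0,0],
    [0.025,-0.085,0,0,0,0,0],
    [0.025,-0.115,0,0,0,0,0],
    [0.025,-0.135,0,0,0,0,0],
    [0.025,-0.135,0,0,0,0,0],
  ],
)

```text
t: 22.87
tool_pos: [0.5896, 0.0966, 0.1847]
tcp_rot: [-1.563, 0.001, -1.584]
wrist_force: [0.7, -0.1, 1.5]
grip_width: -0.0001
```

```bash
python3 st.py 10; python3 - <<'E'
from h import *
for n in('scene10','side10'):
    c=load(n);P=cloud(c)
    f=(P[...,0]>.48)&(P[...,0]<.66)&(P[...,1]>.06)&(P[...,1]<.2)
    m=f&(P[...,2]>.092)&(P[...,2]<.108)&(P[...,0]<.55);k=P[m].mean(0)
    m=f&(abs(P[...,2]-.085)<.003)&(P[...,0]>.56);h=P[m].mean(0)
    d=k-h;print(n,'knob',k,'hub',h,'len',np.hypot(*d[:2]),'lever',.6+np.arctan2(d[1],-d[0])+.0157)
a=load('scene10')['img'][170:250,300:430,::-1];b=load('side10')['img'][180:300,220:360,::-1]
o=np.zeros((600,790,3),np.uint8);a=cv2.resize(a,None,fx=3,fy=3,interpolation=cv2.INTER_CUBIC);b=cv2.resize(b,None,fx=2.8,fy=2.8,interpolation=cv2.INTER_CUBIC)
o[:a.shape[0],:a.shape[1]]=a;o[:b.shape[0],395:395+b.shape[1]]=b[:,:395];cv2.imwrite('pics/v10.png',o[:340])
plan([.52,.08,.17],-1.585)
E
```

```text
scene stop top 173 ((0.5837, 0.157), (63.6, 55.9), 86.63)
mag top ((0.5849, 0.2447), (58.7, 37.9), -88.97) 0.21528305962501315 0.07072916771509224
side stop top 226 ((0.5783, 0.1572), (62.2, 56.4), 88.41)
mag top ((0.5807, 0.2393), (49.8, 34.9), 88.75) 0.21462969396788978 0.07207680418434825
scene10 knob [0.51910431 0.1162274  0.09966717] hub [0.58291855 0.16030425 0.08437707] len 0.07755660555455085 lever 0.01123916985406754
side10 knob [0.5106092  0.11813129 0.10132445] hub [0.5781104  0.16114062 0.08534767] len 0.08003883210145522 lever 0.048401424929618804
t 22.97 pos [0.5876 0.0959 0.1802] rot [-1.5692e+00  3.0000e-04 -1.5843e+00] w 0.0001 F [ 0.34 -0.6  -0.51]
shift mm [ 16.8  10.1 -67.4] turn [-0.0016  0.0007 -0.0003]
```

View pics/v10.png

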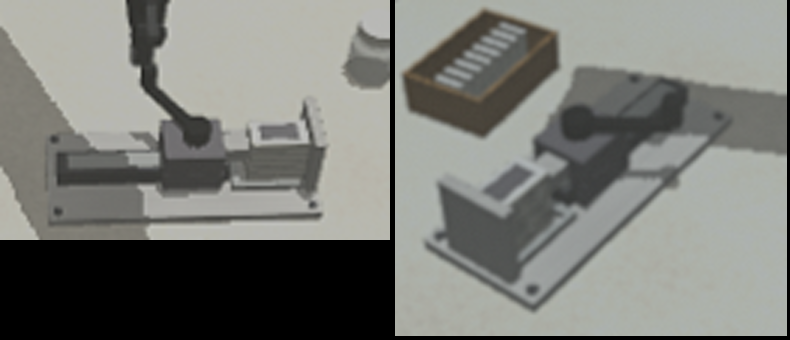

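The stop's nose meets the magazine, which sits against the end plate in both views, and the lever is still open. Next I close the lever, feeling the force.

Call:
send_rows(
  increments=[
    [0.006,0,-0.025,0,0,0,0],
    [0.012,0,-0.05,0,0,0,0],
    [0.0169,0,-0.07,0,0,0,0],
    [0.0169,0,-0.0734,0,0,0,0],
    [0.0169,0.015,-0.0734,0,0,0,0],
    [0.0169,0.04,-0.0734,0,0,0,0],
    [0.0169,0.065,-0.0734,0,0,0,0],
    [0.0169,0.085,-0.0734,0,0,0,0],
    [0.0169,0.093,-0.0734,0,0,0,0],
    [0.0169,0.093,-0.0734,0,0,0,0],
    [0.0169,0.093,-0.0734,0,0,0,0],
  ],
)

```text
t: 23.88
tool_pos: [0.5136, 0.0803, 0.0865]
tcp_rot: [-1.572, 0.0, -1.584]
wrist_force: [-0.1, 0.2, -0.2]
grip_width: -0.0001
```

Call:
send_rows(
  increments=[
    [-0.004,0,0,0,0,0,0],
    [-0.008,0,0,0,0,0,0],
    [-0.012,0,0,0,0,0,0],
    [-0.015,0,0,0,0,0,0],
    [-0.018,0,-0.001,0,0,0,0],
  ],
)

```text
t: 24.3
tool_pos: [0.5134, 0.0981, 0.0872]
tcp_rot: [-1.57, -0.001, -1.584]
wrist_force: [-0.0, -7.5, 5.2]
grip_width: 0.0003
```

Call:
send_rows(
  increments=[
    [-0.003,0,-0.001,0,0,0,0],
    [-0.006,0,-0.002,0,0,0,0],
    [-0.009,0,-0.003,0,0,0,0],
  ],
)

```text
t: 24.55
tool_pos: [0.5095, 0.1047, 0.0867]
tcp_rot: [-1.572, -0.004, -1.586]
wrist_force: [-5.1, -10.5, 6.0]
grip_width: -0.0001
```

Call:
send_rows(
  increments=[
    [-0.003,0,-0.001,0,0,0,0],
    [-0.006,0,-0.003,0,0,0,0],
    [-0.009,0,-0.004,0,0,0,0],
  ],
)

```text
t: 24.8
tool_pos: [0.505, 0.1138, 0.0864]
tcp_rot: [-1.573, -0.004, -1.586]
wrist_force: [-4.9, -10.7, 3.7]
grip_width: -0.0003
```

Call:
send_rows(
  increments=[
    [-0.003,0,-0.001,0,0,0,0],
    [-0.006,0,-0.002,0,0,0,0],
  ],
)

```text
t: 24.97
tool_pos: [0.5029, 0.1199, 0.0861]
tcp_rot: [-1.574, -0.004, -1.586]
wrist_force: [-5.1, -9.0, 1.8]
grip_width: -0.0
```

Call:
send_rows(
  increments=[
    [-0.003,0,-0.001,0,0,0,0],
    [-0.006,0,-0.0015,0,0,0,0],
  ],
)

```text
t: 25.13
tool_pos: [0.5012, 0.126, 0.086]
tcp_rot: [-1.574, -0.004, -1.586]
wrist_force: [-4.4, -7.9, 1.9]
grip_width: -0.0002
```

Call:
send_rows(
  increments=[
    [-0.003,0,0,0,0,0,0],
    [-0.006,0,0,0,0,0,0],
  ],
)

```text
t: 25.3
tool_pos: [0.501, 0.132, 0.0857]
tcp_rot: [-1.575, -0.004, -1.585]
wrist_force: [-5.7, -7.0, -1.2]
grip_width: -0.0001
```

Call:
send_rows(
  increments=[
    [-0.002,0,0,0,0,0,0],
    [-0.004,0,0.0005,0,0,0,0],
  ],
)

```text
t: 25.47
tool_pos: [0.5013, 0.1362, 0.0855]
tcp_rot: [-1.575, -0.004, -1.585]
wrist_force: [-4.8, -7.7, -1.7]
grip_width: -0.0002
```

Call:
send_rows(
  increments=[
    [-0.002,0,0.0005,0,0,0,0],
    [-0.004,0,0.001,0,0,0,0],
  ],
)

```text
t: 25.63
tool_pos: [0.5023, 0.1399, 0.0855]
tcp_rot: [-1.576, -0.004, -1.585]
wrist_force: [-6.4, -8.6, -0.1]
grip_width: 0.0
```

Call:
send_rows(
  increments=[
    [-0.002,0,0,0,0,0,0],
    [-0.004,0,0,0,0,0,0],
  ],
)

```text
t: 25.8
tool_pos: [0.5024, 0.1435, 0.0855]
tcp_rot: [-1.576, -0.005, -1.586]
wrist_force: [-5.8, -11.3, 0.4]
grip_width: -0.0001
```

Call:
send_rows(
  increments=[
    [-0.002,0,0,0,0,0,0],
    [-0.004,0,0,0,0,0,0],
  ],
)

```text
t: 25.97
tool_pos: [0.5023, 0.1473, 0.0854]
tcp_rot: [-1.576, -0.005, -1.586]
wrist_force: [-7.5, -11.1, 1.8]
grip_width: -0.0
```

Call:
send_rows(
  increments=[
    [-0.001,0,0,0,0,0,0],
    [-0.002,0,0,0,0,0,0],
  ],
)

```text
t: 26.13
tool_pos: [0.5023, 0.1492, 0.0855]
tcp_rot: [-1.576, -0.005, -1.586]
wrist_force: [-7.8, -11.0, 2.3]
grip_width: -0.0
```

```bash
cat > fe.py <<'E'
from h import *
from workcell import env,imaging
F=[]
for _ in range(5):
    imaging.read_camera('wrist');s=env.observe();F.append(s['wrist_force'])
F=np.array(F);p=s['tool_pos'];f=-F.mean(0)
k=np.array([.5832-np.sqrt(.08**2-(p[1]+.02-.1607)**2),p[1]+.02]);r=np.array([k[0]-.5832,p[1]+.011-.1607])
print('t',s['t'],p.round(4),'F',F.mean(0).round(2),F.std(0).round(2),'eff',-(r[0]*f[1]-r[1]*f[0])/.08,'lever',.6+.0157+np.arcsin((k[1]-.1607)/.08),'torque',s['wrist_torque'].round(2))
E
python3 fe.py
```

```text
t 26.3833 [0.5024 0.1493 0.0855] F [-6.69 -9.5   1.16] [0.16 0.11 0.65] eff 9.41148464286356 lever 0.7238494327587933 torque [-2.06  1.43  0.05]
```

Call:
send_rows(
  increments=[
    [-0.001,0,0,0,0,0,0],
    [-0.002,0,0,0,0,0,0],
  ],
)

```text
t: 26.55
tool_pos: [0.5023, 0.151, 0.0855]
tcp_rot: [-1.576, -0.005, -1.586]
wrist_force: [-6.8, -11.3, 2.2]
grip_width: -0.0003
```

Call:
send_rows(
  increments=[
    [-0.001,0,0,0,0,0,0],
    [-0.002,0,0,0,0,0,0],
  ],
)

```text
t: 26.72
tool_pos: [0.5024, 0.1528, 0.0855]
tcp_rot: [-1.576, -0.006, -1.586]
wrist_force: [-7.7, -12.4, 3.4]
grip_width: -0.0002
```

```bash
python3 fe.py
```

```text
t 26.9667 [0.5024 0.153  0.0855] F [ -6.93 -11.09   2.16] [0.34 0.56 0.48] eff 11.249546846160131 lever 0.7706525123115362 torque [-2.22  1.54  0.09]
```

The push reads 11.2 N when held and about 12.4 N while moving, rising about 0.5 N/mm, so the clamp is firm. I retreat.

Call:
send_rows(
  increments=[
    [0.005,0,0,0,0,0,0],
    [0.015,0,0,0,0,0,0],
    [0.03,0,0,0,0,0,0],
    [0.03,-0.02,0,0,0,0,0],
    [0.03,-0.05,0,0,0,0,0],
    [0.03,-0.08,-0.02,0,0,0,0],
    [0.03,-0.11,-0.05,0,0,0,0],
    [0.03,-0.13,-0.08,0,0,0,0],
    [0.03,-0.13,-0.08,0,0,0,0],
    [0.03,-0.13,-0.08,0,0,0,0],
  ],
)

```text
t: 27.8
tool_pos: [0.4246, 0.1274, 0.2186]
tcp_rot: [-1.565, -0.001, -1.584]
wrist_force: [-0.3, -0.3, -0.4]
grip_width: 0.0002
```

```bash
python3 st.py 12; python3 - <<'E'
from h import *
for n in('scene12','side12'):
    c=load(n);P=cloud(c)
    f=(P[...,0]>.48)&(P[...,0]<.66)&(P[...,1]>.06)&(P[...,1]<.2)
    m=f&(P[...,2]>.092)&(P[...,2]<.108)&(P[...,0]<.55);k=P[m].mean(0)
    m=f&(abs(P[...,2]-.085)<.003)&(P[...,0]>.56);h=P[m].mean(0)
    d=k-h;print(n,'knob',k,'len',np.hypot(*d[:2]),'lever',.6+np.arctan2(d[1],-d[0])+.0157)
b=get('wrist');a=load('scene12')['img'][160:300,190:440,::-1]
o=cv2.resize(a,None,fx=3.1,fy=3.1,interpolation=cv2.INTER_CUBIC);cv2.imwrite('pics/v12.png',o)
plan([.5,.1,.2],-1.585)
# bystanders: scene vs start
for n in('scene0','scene12'):
    c=load(n);P=cloud(c)
    for lab,(x0,x1,y0,y1) in dict(jar=(.38,.48,.34,.44),scanner=(.66,.79,-.29,-.18),box=(.68,.82,.02,.18)).items():
        m=(P[...,0]>x0)&(P[...,0]<x1)&(P[...,1]>y0)&(P[...,1]<y1)&(P[...,2]>.012);print(n,lab,np.nanmean(P[m],0).round(4))
E
```

```text
scene stop top 157 ((0.5837, 0.1572), (63.3, 55.2), 86.59)
mag top ((0.5834, 0.2445), (59.1, 36.6), 89.25) 0.21489404328833145 0.07064143609022294
side stop top 244 ((0.579, 0.1566), (63.1, 56.2), 88.2)
mag top ((0.5803, 0.239), (50.5, 34.4), -89.84) 0.2137393393583102 0.07193145013074564
scene12 knob [0.50395773 0.17086068 0.10114249] len 0.07913392864188555 lever 0.7504180636344736
side12 knob [0.49808345 0.17366268 0.10127636] len 0.08068098134838414 lever 0.7695186032179728
t 27.95 pos [0.4246 0.1269 0.216 ] rot [-1.5715e+00  2.0000e-04 -1.5848e+00] w 0.0003 F [ 0.24 -0.75 -0.52]
shift mm [25.9 15.9 75.8] turn [ 0.0007  0.0002 -0.0002]
scene0 jar [0.4393 0.3846 0.052 ]
scene0 scanner [ 0.7351 -0.2327  0.0768]
scene0 box [0.7537 0.0998 0.0312]
scene12 jar [0.4393 0.3844 0.0522]
scene12 scanner [ 0.735  -0.2319  0.0767]
scene12 box [0.7537 0.1001 0.0315]
```

View pics/v12.png

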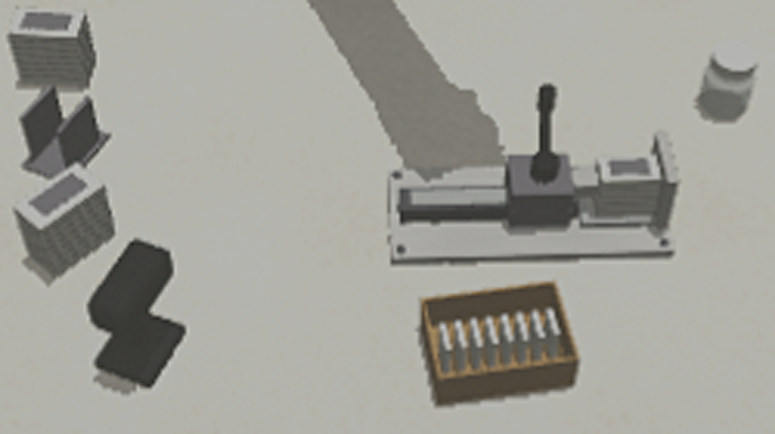

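The picture shows an empty stand, the magazine snug between nose and end plate, the lever closed at about 0.76 rad, and the bystanders unmoved. I hand it in.

```bash
python3 -c "
from workcell import sign_off
print(sign_off())"
```

```text
the job is handed in; nothing more can be done
None
```

The magazine is clamped in the bay, and I handed the job in at about 28 s of the 72 s allowed; no verdict is reported.

**What I did**
- I lifted the magazine out of the stand by its ends, set it on the bench and gripped it again across its width.
- I stood it in the bay, swung the lever fully open, and slid the stop up until it was blocked. The push force climbed to 18 N with no further travel.
- I swung the lever closed until the push at the knob was about 11 N held and 12 N moving. From the bite on it rose about 0.5 N per mm.

**Last checks**
- **Magazine:** it stands upright with its top at about 71–72 mm, in line with the holder. No gap shows at the nose or at the end plate.
- **Stop:** it stayed at about 0.090 m while the lever was closed.
- **Lever:** it reads 0.75–0.77 rad in two views after I let go.
- **Bystanders:** the jar, scanner and box moved less than 1 mm in the scene camera's measurement.
- **Arm:** it is well clear and touches nothing.

**Disagreements and limits**
- The side camera read x about 4–6 mm lower than the scene and wrist cameras, so I went by those two.
- The side camera also put the magazine's centre about 5 mm short of where the scene camera did. It measured the top as only about 50 mm long, so the end plate probably hid part of it.
- Shoe force cannot be measured directly. I judged the clamp only from the push at the knob.

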